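# Load a strap-end template into the cutting jig

### The job

On the cutting jig, draw the curved spring arm right back until it stays open by itself and let go of it. Take the long template with the rounded end from the sloping stand and set it down, without dropping it, flat on the jig bed with its square end against the end stop and its long side against the fixed edge, and let go; then bring the arm back past its dead point so that it springs against the template and holds it there. Leave the other template, and the spool and the jar standing between jig and stand, where they are.

Things in the scene. Friction and masses are not known exactly. Their poses are not given: they have to be found in the camera images.
- template: Loose 0.11 kg template: white plastic plate 120 x 60 x 8 mm, one end square, the other round (radius 30), with a dark wooden grip bar along its middle (16 wide, 36 high, from 25 to 95 mm from the square end; top 44 mm above the underside). Origin: middle of the square end, underside; x to the round end, z out on the bar's side. Starts on the stand's slope, square end down, in either of two places.
- template_grip (a point): Point inside the template's grip bar at mid length: 60 mm from the square end, on the centre line, 32 mm above the plate's underside (12 mm below the bar's top). Axes as the template's. At the start the bar leans 35 degrees towards the robot, square to the slope. Held there, the template may swing a little in a light grip as it is levelled.
- stand: Fixed wooden stand, 240 mm wide; origin under its middle on the table. Its face slopes at 35 degrees, rising along its x (away from the robot) to about 110 mm, with a 12 mm ledge at the foot. Two templates lie on it side by side, centre lines about 60 mm either side of the middle. Stand and jig may change sides.
- jig: Fixed jig: plywood bed 220 x 220 mm, top 16 mm above the table; origin under its middle on the table, x away from the robot. On it a steel fixed edge along x (inner face at y = +55 mm) and at the robot's end a steel end stop along y (inner face at x = -75, from y = -10 to 75), both 10 mm high. Sprung arm on the -y side. Seated, the template has its round end to +x, its origin at x -75, y 25, z 16.
- jig_corner (a point): Corner of the jig where the inner faces of fixed edge and end stop meet the bed's top. Axes as the jig's.
- spring_arm (a joint): Angle (rad) of the curved sprung arm about the vertical axis at pivot_top, anticlockwise from above: 0 = shut on the empty jig (start), 0.95 = fully back. Over-centre spring, dead point at 0.65: below it the arm springs shut, above it springs back and stays. About 0.20 when resting on a seated template. Moving it by its post takes about 7 N, plus some damping.
- post_top (a point): Top centre of the upright round black post on the arm's free end, by which it is moved: 14 mm diameter, top 80 mm above the table, bare from 30 mm up; below that a steel nose (16 mm diameter) and the curved 8 mm rod lie at the template's height. Post axis 111 mm from the pivot axis; at joint 0 it is at jig x -19, y 8 mm, fully back at about x -7, y -93.
- pivot_top (a point): Top of the arm's pivot boss (26 mm diameter), on the pivot axis, 34 mm above the table, at x = +85, y = -30 mm of the jig.
- short_template: The other, shorter template on the stand: white plastic plate 80 x 60 x 8 mm with both ends square and a 50 mm wooden bar on top, same axes and same kind of origin as the template. Not needed.
- spool: Upright dark wooden thread spool, 40 mm diameter, 58 mm tall, origin at its underside. Bystander.
- glue_jar: Small closed jar, 44 mm diameter, 60 mm tall, origin at its underside. Bystander.
Things that resemble listed ones, but are neither listed nor needed, are in the scene too. What is shaped like the template but blue, red or yellow is not meant.

How it is judged:
By the outcome, as a careful person would: the job done as asked, in the order asked, and still so for the second after the job is handed in, with the robot touching nothing.
It also fails if it takes over 72 s, if anything falls off the work surface, if the arm or the gripper's body presses on something with over 40 N, if the wrist force passes 120 N, or if a joint passes its speed limit or range.

### The arm

A 6-joint arm with a two-finger parallel gripper is mounted at the origin on the work surface. World frame = base frame: x ahead of the robot, y to its left, z up, the work surface at z = 0. Lengths are in m, angles in rad, forces in N, time in s.
With the tool pointing down it reaches from about 0.35 to 0.725 m from the base axis. Payload 6 kg.
Tool frame: the origin (TCP) lies midway between the tips of the shut fingers; the grasp point (between the pads) lies 19 mm behind it (bot.tcp_to_grasp is the distance from the TCP to the grasp point, in m); x points along the fingers, z is the direction in which the jaws open and shut, and the axes are right-handed (so a half turn about x gives the same grasp; the last joint's range is limited). The gripper opens to 85 mm and grips with 20 to 120 N. Pads are 22 mm wide; open, the fingers measure 114 mm over their backs; the gripper's body (76 mm by 85 mm) begins 54 mm behind the grasp point. The pads swing forward as they close: fully open they stand 13 mm farther back than shut.
Start: joints at [0.334, 0.04, 0.085, 0, -1.615, -0.334], TCP at [0.6, 0, 0.209] pointing down, gripper open.
Joint ranges: [-2.56, 2.56], [-1.29, 2.01], [-1.08, 1.49], [-3.29, 1.98], [-2.81, -0.18], [-2.99, 2.99]. Speed limits (rad/s): [2.57, 2.57, 3.01, 3.14, 3.14, 3.14].

### API

Orientations are given as a unit quaternion [w, x, y, z].
In Python, from cell import bot gives the robot as it stands.
- The arm moves only by the shell command python3 -m creep 'ROWS'. ROWS is JSON, one flat list of numbers, 7 for each row, row after row: the shift along the tool's x, y, z in mm, then the turn, a rotation vector about the tool's x, y, z in units of 8 degrees (1.0 is 8 degrees), then the finger opening in mm, from 0 to 85.4. A call has 1 to 5 rows; each row shifts and turns the commanded pose from where the row before left it, along the tool's axes as they then stand; what a row does not reach is not made up. A row lasts 1/8 s, in which the tool goes at most 62.5 mm and 10.7 degrees, less where a joint would pass 70% of its speed; a pose out of reach is approached as far as the arm can. A call is refused whole if a number of a shift passes 62.5 or a number of a turn 1, either way. A call with a gripper value outside its range is refused whole. The fingers move at their own pace and stop on an object; the grip force is fixed at half the most. Time passes only in rows, so rows that do not move let the fingers close. It gives the time, the measured TCP pose, the force and the opening at its end, in the units of the state.
- bot.sense(): the state, without advancing time (a new reading comes with each control period).
- bot.grab_frame(name): name is "scene" or "side" or "wrist"; returns (picture, depth): 480x640x3 uint8, blue, green, red; 480x640 float32, m along the optical axis (not along the pixel's ray), 0 where there is no reading.
- bot.camera_params(name): a dict with "intrinsics" (3x3 intrinsics, pixels), "xyz" and "rotation" of the camera in the world. Camera axes: x right, y up, looking along -z (the intrinsics and any distortion apply to the point x, -y, -z); pixel columns grow to the right and rows downward; lengths in m; the calibration is good to about 2 mm. A picture is of the moment at which its call begins: read the wrist's pose just before it. camera_params takes no time and is no camera call; for the wrist camera it gives the pose at the moment of the call.
- bot.close_job(): hands the job in, once; it reports no verdict.
The state is a dict: "time": time; "joint_pos": joint angles; "joint_vel": joint speeds; "effort": joint torques, N m; "position": TCP position; "tool_rot": TCP orientation; "ft_force": force on the tool from outside, world axes, zero at the start; "torque": the same for the moment, N m; "gripper_width": finger opening in m.
Only numpy, scipy, OpenCV 4.12 (cv2) and the standard library are available. Lean on these libraries where they do the work, as an engineer would, in place of code of your own. Each camera call takes 0.05 s, during which the arm holds its last target.

## Working session

There is one attempt and no reset: what is moved stays moved. The work goes in short steps, Python scripts to look and compute and a shell command to move; the robot and the scene stay as the last step left them, time stands still between calls to the robot, and variables do not carry over. Pictures are saved under pics/ and viewed, and the job is handed in when it is done.

```bash
ls; mkdir -p pics
cat > h.py <<'E'
import numpy as np, cv2
from cell import bot
from scipy.spatial.transform import Rotation as R
def rot(q): return R.from_quat([q[1],q[2],q[3],q[0]])
def camT(p):
    r=np.array(p['rotation'],float)
    if r.size==4: r=rot(r).as_matrix()
    return r.reshape(3,3),np.array(p['xyz'])
def cloud(name):
    p=bot.camera_params(name); im,d=bot.grab_frame(name)
    K=np.array(p['intrinsics']); Rm,t=camT(p)
    v,u=np.mgrid[0:480,0:640]
    X=(u-K[0,2])/K[0,0]*d; Y=(v-K[1,2])/K[1,1]*d
    P=np.stack([X,-Y,-d],-1)@Rm.T+t
    P[d==0]=np.nan
    return im,d,P,p
E
python3 - <<'E'
from h import *
s=bot.sense()
for k in s: print(k,np.round(s[k],3))
for n in ['scene','side','wrist']:
    im,d,P,p=cloud(n); cv2.imwrite(f'pics/{n}0.png',im); np.save(f'{n}0.npy',P); print(n,p, (d==0).mean())
E
```

```text
pics
time 0.0
joint_pos [ 3.340e-01  4.100e-02  8.400e-02 -1.000e-03 -1.616e+00 -3.340e-01]
joint_vel [-0.     0.001  0.    -0.002  0.001 -0.003]
effort [-1.0000e-03 -3.6820e+01  3.4741e+01  6.9320e+00 -5.0000e-03 -0.0000e+00]
position [0.6   0.    0.208]
tool_rot [-0.    -0.706  0.     0.708]
ft_force [ 0.492 -0.514 -0.033]
torque [ 0.038  0.026 -0.017]
gripper_width 0.085
scene {'intrinsics': array([[487.23660056,   0.        , 315.64030636],
       [  0.        , 487.23660056, 234.70845731],
       [  0.        ,   0.        ,   1.        ]]), 'xyz': array([1.08432502, 0.50169983, 0.72124068]), 'rotation': array([0.32900731, 0.16494218, 0.41657014, 0.83127467])} 0.00392578125
side {'intrinsics': array([[544.62889074,   0.        , 318.57035556],
       [  0.        , 544.62889074, 237.36560286],
       [  0.        ,   0.        ,   1.        ]]), 'xyz': array([0.19710688, 0.87583751, 1.08354402]), 'rotation': array([-0.13500661, -0.05666894,  0.38082045,  0.91298282])} 0.003929036458333333
wrist {'intrinsics': array([[350.70174838,   0.        , 317.51768277],
       [  0.        , 350.70174838, 236.73820961],
       [  0.        ,   0.        ,   1.        ]]), 'xyz': array([ 0.60028951, -0.07606844,  0.37249428]), 'rotation': array([ 3.34522326e-04,  4.26701851e-04, -1.53605295e-01,  9.88132137e-01])} 0.0038899739583333334
```

View pics/scene0.png

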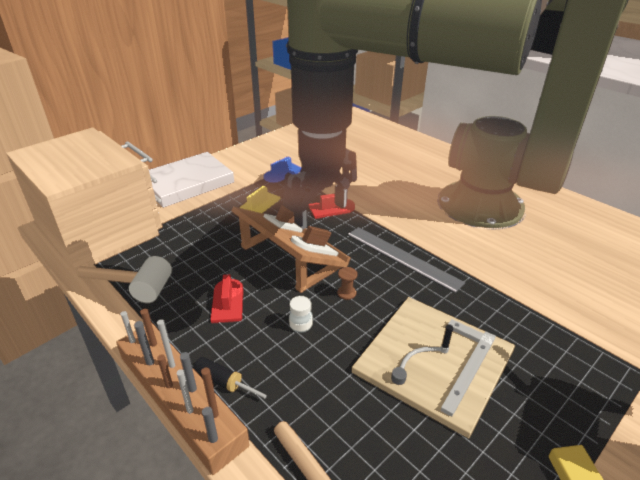

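View pics/side0.png

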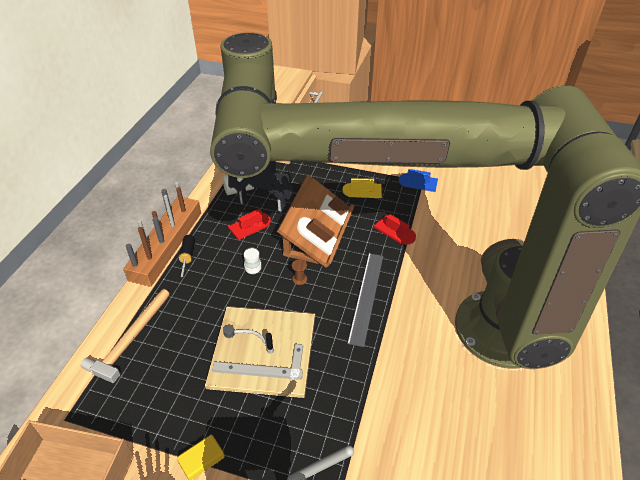

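View pics/wrist0.png

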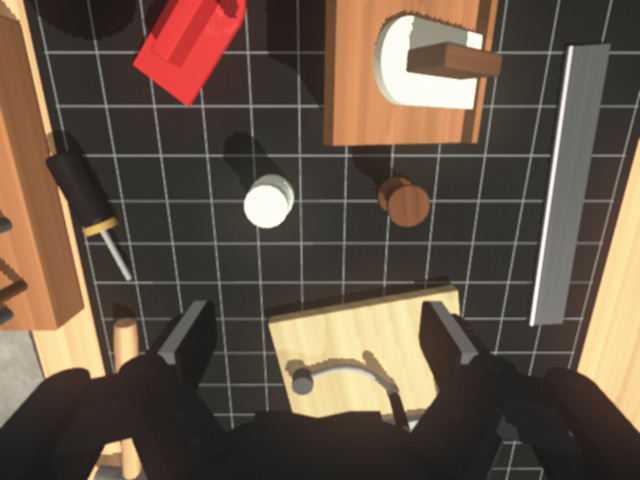

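```bash
cat > topdown.py <<'E'
from h import *
import sys
# orthographic rasters; x right 0.3..0.8? use row=x (far up), col=-y
def raster(P,im,x0=.35,x1=.85,y0=-.35,y1=.35,s=1000):
    H=int((x1-x0)*s);W=int((y1-y0)*s)
    o=np.zeros((H,W,3),np.uint8);z=np.full((H,W),-9.)
    p=P.reshape(-1,3);c=im.reshape(-1,3)
    ok=np.isfinite(p[:,0])&(p[:,2]<.2);p=p[ok];c=c[ok]
    r=((x1-p[:,0])*s).astype(int);q=((y1-p[:,1])*s).astype(int)
    m=(r>=0)&(r<H)&(q>=0)&(q<W);r,q,p,c=r[m],q[m],p[m],c[m]
    i=np.argsort(p[:,2])
    for a,b,zz,cc in zip(r[i],q[i],p[i,2],c[i]):
        o[a:a+2,b:b+2]=cc;z[a:a+2,b:b+2]=zz
    return o,z
E
python3 - <<'E'
from topdown import *
for n in ['scene','side','wrist']:
    P=np.load(n+'0.npy');im=cv2.imread(f'pics/{n}0.png')
    o,z=raster(P,im); cv2.imwrite(f'pics/top_{n}0.png',o)
    t=P[np.abs(P[...,2])<.01]; print(n,len(t),np.median(t[:,2]))
E
```

```text
scene 124859 -5.658885996095986e-05
side 118266 0.0007302294948285937
wrist 176066 0.0001671898894511914
```

```bash
python3 -c "
import cv2,numpy as np
a=cv2.imread('pics/top_wrist0.png');b=cv2.imread('pics/top_side0.png');print(a.shape)
cv2.imwrite('pics/tw.png',a);"
```

```text
(500, 700, 3)
```

View pics/top_side0.png

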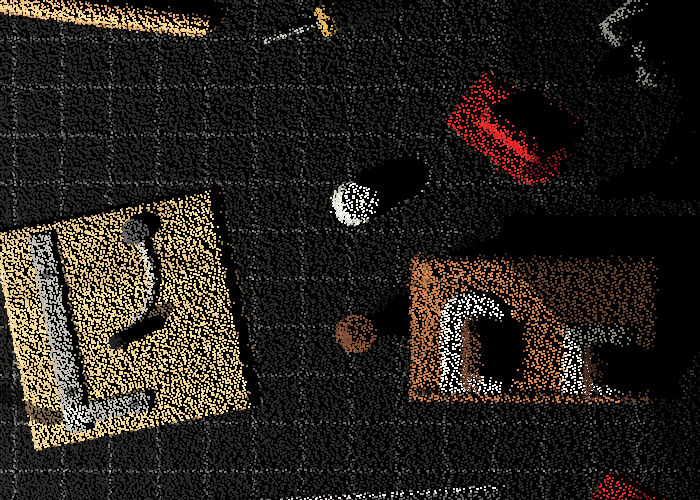

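View pics/top_wrist0.png

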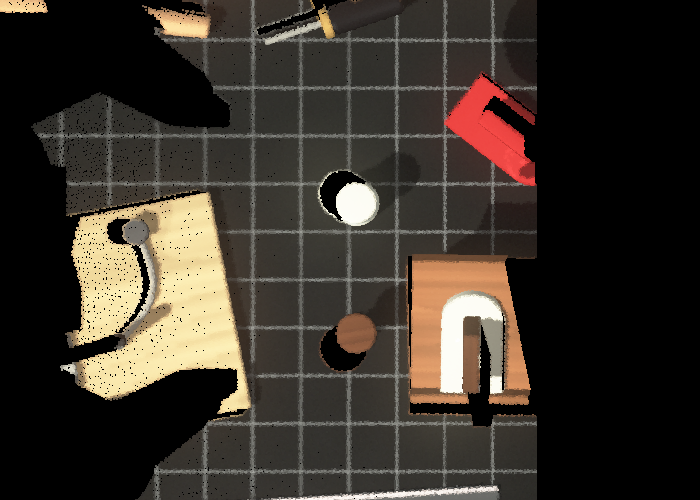

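View pics/top_scene0.png

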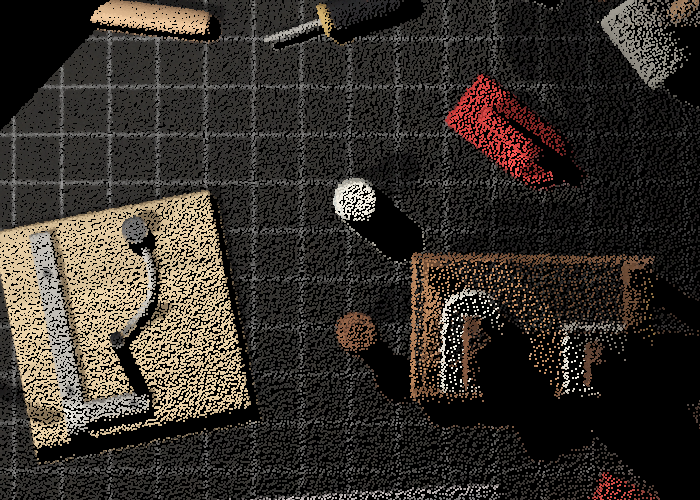

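```bash
cat > fit.py <<'E'
from h import *
from scipy.optimize import least_squares
def fitjig(names,tag='0'):
    for n in names:
        P=np.load(f'{n}{tag}.npy').reshape(-1,3);c=cv2.imread(f'pics/{n}{tag}.png').reshape(-1,3).astype(int)
        m=(np.abs(P[:,2]-.016)<.006)&(P[:,0]>.38)&(P[:,0]<.68)&(P[:,1]>.07)&(P[:,1]<.40)&(c[:,2]>90)&(c[:,2]-c[:,0]>20)
        q=P[m]; r=cv2.minAreaRect(q[:,:2].astype(np.float32)*1000)
        print(n,'bed rect',r,'z',np.median(q[:,2]))
        m=(np.abs(P[:,2]-.080)<.005)&(P[:,0]>.38)&(P[:,0]<.72)&(P[:,1]>.07)&(P[:,1]<.40)
        print('  post',P[m].mean(0).round(4),m.sum(),cv2.minEnclosingCircle(P[m][:,:2].astype(np.float32)) if m.any() else '')
        m=(np.abs(P[:,2]-.034)<.003)&(P[:,0]>.58)&(P[:,0]<.66)&(P[:,1]>.19)&(P[:,1]<.25)
        print('  pivot',P[m].mean(0).round(4),m.sum(),cv2.minEnclosingCircle(P[m][:,:2].astype(np.float32)) if m.any() else '')
E
python3 - <<'E'
from fit import *
fitjig(['scene','side','wrist'])
for n in ['scene','side','wrist']:
    P=np.load(n+'0.npy').reshape(-1,3);c=cv2.imread(f'pics/{n}0.png').reshape(-1,3).astype(int)
    def box(a,b,e,f,z0,z1): return (P[:,0]>a)&(P[:,0]<b)&(P[:,1]>e)&(P[:,1]<f)&(P[:,2]>z0)&(P[:,2]<z1)
    # stand slope coords
    s=box(.43,.62,-.32,-.04,.01,.2)
    w=s&(c.min(1)>120)&(c.max(1)-c.min(1)<50)&(P[:,1]>-.18)
    q=P[w]; ctr=np.median(q,0); 
    ok=np.abs(q@[-np.sin(np.radians(35)),0,np.cos(np.radians(35))]-np.median(q@[-np.sin(np.radians(35)),0,np.cos(np.radians(35))]))<.004
    q=q[ok]
    A=np.c_[q[:,:2],np.ones(len(q))]; k=np.linalg.lstsq(A,q[:,2],rcond=None)[0]
    sl=(q[:,0]*np.cos(np.radians(35))+q[:,2]*np.sin(np.radians(35)))
    print(n,len(q),'plane',k,'slope',np.degrees(np.arctan(k[0])),'y',np.percentile(q[:,1],[.5,99.5]),'s',np.percentile(sl,[.5,99.5]),'x',np.percentile(q[:,0],[.5,99.5]),'z',np.percentile(q[:,2],[.5,99.5]))
    q2=np.stack([q[:,1],sl],1).astype(np.float32)*1000
    print(cv2.minAreaRect(q2))
    # bar
    nrm=np.array([-np.sin(np.radians(35)),0,np.cos(np.radians(35))])
    off=np.median(q@nrm); h=P@nrm-off
    b=s&(P[:,1]>-.18)&(h>.026)&(h<.042)
    t=box(.35,.62,-.18,-.06,.01,.25)&(h>.033)&(h<.040)
    for nm,m in (('bar',b),('top',t)):
        if m.sum(): 
            sb=P[m][:,0]*np.cos(np.radians(35))+P[m][:,2]*np.sin(np.radians(35))
            print(nm,m.sum(),'y',np.percentile(P[m][:,1],[2,98]),'s',np.percentile(sb,[2,98]),'h',np.median(h[m]))
            print(cv2.minAreaRect(np.stack([P[m][:,1],sb],1).astype(np.float32)*1000))
    for nm,a in (('spool',(.48,.56,-.05,.03,.05,.065)),('jar',(.6,.7,-.05,.03,.05,.07))):
        m=box(*a); print(nm,cv2.minEnclosingCircle(P[m][:,:2].astype(np.float32)*1000) if m.any() else '')
E
```

```text
scene bed rect ((530.6953125, 227.71633911132812), (224.2270965576172, 220.3279266357422), 11.181501388549805) z 0.015440661110266984
  post [0.5107 0.2328 0.0787] 48 ((0.5104321241378784, 0.23305755853652954), 0.007441376335918903)
  pivot [0.6203 0.2156 0.0335] 149 ((0.6202609539031982, 0.21599721908569336), 0.013389689847826958)
side bed rect ((529.9589233398438, 227.7700958251953), (220.7277069091797, 225.70152282714844), 11.279464721679688) z 0.016505275272832853
  post [0.5084 0.2341 0.0809] 30 ((0.509128749370575, 0.2330840826034546), 0.007729697041213512)
  pivot [0.6179 0.2156 0.0344] 74 ((0.6189011335372925, 0.21519462764263153), 0.013720630668103695)
wrist bed rect ((534.4714965820312, 202.07876586914062), (220.26402282714844, 167.79440307617188), 11.12996768951416) z 0.015576299911361058
  post [0.508  0.2285 0.0782] 71 ((0.5084366798400879, 0.23098374903202057), 0.007202792447060347)
  pivot [0.6184 0.2144 0.0335] 326 ((0.6188804507255554, 0.21486812829971313), 0.013067643158137798)
scene 276 plane [ 0.68306172 -0.05829185 -0.29105421] slope 34.3354872964022 y [-0.148392
[... 1592 characters left out ...]
154282] s [0.39035442 0.51008551] x [0.4568586  0.55627454] z [0.02763974 0.09653316]
((-121.56439208984375, 450.00494384765625), (62.788448333740234, 121.77894592285156), 0.0557667501270771)
bar 1799 y [-0.12870412 -0.11323082] s [0.41882629 0.48565167] h 0.0357213880154314
((-121.26531219482422, 450.88067626953125), (16.28598403930664, 71.30165100097656), 0.5700775384902954)
top 1464 y [-0.1286822  -0.11348662] s [0.41862605 0.48524108] h 0.035880161638045194
((-121.26422882080078, 450.7717590332031), (16.28598403930664, 71.08377838134766), 0.5700775384902954)
spool ((517.0485229492188, -5.655536651611328), 19.85021209716797)
jar ((647.731201171875, -5.777486324310303), 20.033367156982422)
```

The target is the long template at about y −0.121, on the jig side of the stand. The jig is yawed about 11.2°. I'll turn the jaws to the jig's y axis.

```bash
cat >> h.py <<'E'
YAW=np.radians(11.2); JC=np.array([.5302,.2277]); 
EX=np.array([np.cos(YAW),np.sin(YAW),0]);EY=np.array([-np.sin(YAW),np.cos(YAW),0])
def jw(x,y,z): return np.array([JC[0],JC[1],0])+x*EX+y*EY+np.array([0,0,z])
def post(a):
    v=np.array([-.104,.038]);c,s=np.cos(a),np.sin(a)
    return np.array([.085+c*v[0]-s*v[1], -.030+s*v[0]+c*v[1]])
def tool(jaw,app): # rotation with x=app, z=jaw
    app=np.array(app,float);app/=np.linalg.norm(app);jaw=np.array(jaw,float);jaw-=app*(jaw@app);jaw/=np.linalg.norm(jaw)
    return R.from_matrix(np.stack([app,np.cross(jaw,app),jaw],1))
def need(pos,Rt=None):
    s=bot.sense();Rc=rot(s['tool_rot'])
    d=Rc.inv().apply(np.array(pos)-s['position'])*1000
    print('t',round(s['time'],2),'pos',np.round(s['position'],4),'F',np.round(s['ft_force'],1),'w',round(s['gripper_width']*1000,1))
    print('shift mm',np.round(d,1))
    if Rt is not None: print('turn units',np.round(np.degrees((Rc.inv()*Rt).as_rotvec())/8,2))
    print('axes',np.round(Rc.as_matrix(),3).tolist(),'j',np.round(s['joint_pos'],2))
E
python3 -m creep '[0,0,0,0.985,0,0,85, 0,0,0,0.985,0,0,80, 0,0,0,0.985,0,0,60, 0,0,0,0.985,0,0,40, 0,0,0,0.985,0,0,30]'
python3 -m creep '[0,0,0,0.985,0,0,30, 0,0,0,0.985,0,0,30, 0,0,0,0.985,0,0,30, 0,0,0,0.985,0,0,30, 0,0,0,0.985,0,0,30]'
python3 - <<'E'
from h import *
p=post(0);need(jw(p[0],p[1],.13),tool(EY,[0,0,-1]));need(jw(p[0],p[1],.13),tool(-EY,[0,0,-1]))
E
```

```text
time: 0.78
position: [0.5998, 0.0001, 0.2085]
tool_rot: [0.24, -0.665, 0.24, 0.665]
ft_force: [0.2, -0.7, 0.8]
gripper_width: 0.0302
time: 1.4
position: [0.5998, 0.0001, 0.2085]
tool_rot: [0.45, -0.545, 0.45, 0.546]
ft_force: [0.5, -0.2, 0.9]
gripper_width: 0.0301
t 1.4 pos [5.998e-01 1.000e-04 2.085e-01] F [ 0.5 -0.2  0.9] w 30.1
shift mm [ 78.6  44.1 244.6]
turn units [-0.03  0.   -0.01]
axes [[-0.001, -0.982, -0.19], [-0.0, -0.19, 0.982], [-1.0, 0.001, 0.0]] j [ 0.33  0.04  0.08 -0.   -1.62 -1.71]
t 1.4 pos [5.998e-01 1.000e-04 2.085e-01] F [ 0.5 -0.2  0.9] w 30.1
shift mm [ 78.6  44.1 244.6]
turn units [ 2.247e+01 -1.000e-02 -0.000e+00]
axes [[-0.001, -0.982, -0.19], [-0.0, -0.19, 0.982], [-1.0, 0.001, 0.0]] j [ 0.33  0.04  0.08 -0.   -1.62 -1.71]
```

```bash
python3 -m creep '[0,9,49,0,0,0,30, 0,9,49,0,0,0,30, 10,9,49,0,0,0,30, 25,9,49,0,0,0,30, 35,8,48,0,0,0,30]'
python3 - <<'E'
from h import *
p=post(0);need(jw(p[0],p[1],.045),tool(EY,[0,0,-1]))
im,d,P,pp=cloud('side');cv2.imwrite('pics/side1.png',im[200:480,120:420].repeat(2,0).repeat(2,1))
E
```

```text
time: 2.02
position: [0.5089, 0.2325, 0.139]
tool_rot: [-0.449, 0.547, -0.448, -0.546]
ft_force: [-0.8, 1.1, -0.4]
gripper_width: 0.03
t 2.02 pos [0.5089 0.2325 0.139 ] F [-0.8  1.1 -0.4] w 30.0
shift mm [94.  -0.7 -1. ]
turn units [0.   0.01 0.01]
axes [[0.001, -0.981, -0.194], [0.001, -0.194, 0.981], [-1.0, -0.002, 0.001]] j [ 0.79 -0.07 -0.15  0.   -1.49 -2.16]
```

View pics/side1.png

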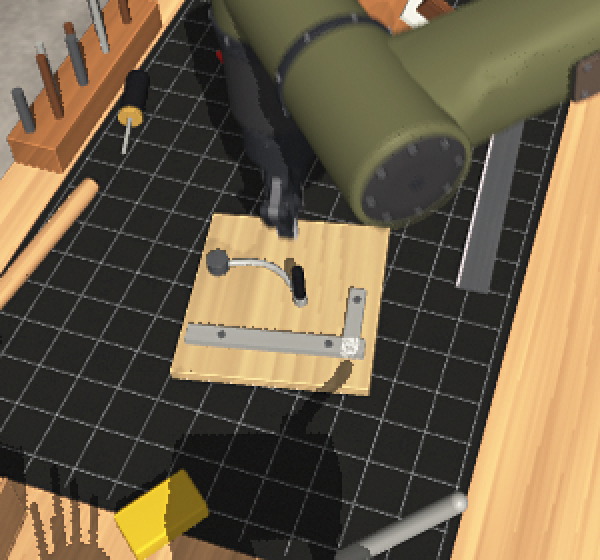

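The side picture shows the fingertips at zoomed (285,225), above the post at (298,270). That fits a gripper about 6 cm higher, so I'll descend.

```bash
python3 -m creep '[30,0,0,0,0,0,30, 20,0,0,0,0,0,30, 15,0,0,0,0,0,30, 10,0,0,0,0,0,30, 0,0,0,0,0,0,30]'
python3 -m creep '[10,0,0,0,0,0,30, 9,0,0,0,0,0,30, 0,0,0,0,0,0,26]'
python3 - <<'E'
from h import *
need(jw(*post(0),.045))
# arc increments in tool axes: tool y=-jig x, tool z=+jig y
a=np.linspace(0,1.0,11); pts=np.array([post(t) for t in a]); d=np.diff(pts,axis=0)*1000
print(np.c_[a[1:],-d[:,0],d[:,1]].round(1))
E
```

```text
time: 2.7
position: [0.5094, 0.2304, 0.0635]
tool_rot: [0.449, -0.546, 0.449, 0.546]
ft_force: [0.6, -0.5, 0.2]
gripper_width: 0.0296
time: 3.08
position: [0.5089, 0.2305, 0.0439]
tool_rot: [0.448, -0.546, 0.449, 0.547]
ft_force: [0.2, 0.1, 1.2]
gripper_width: 0.0261
t 3.08 pos [0.5089 0.2305 0.0439] F [0.2 0.1 1.2] w 26.1
shift mm [-1.1 -1.4  1.2]
axes [[-0.002, -0.981, -0.194], [-0.001, -0.194, 0.981], [-1.0, 0.002, -0.001]] j [ 0.78 -0.02 -0.28 -0.   -1.31 -2.16]
[[  0.1   3.3 -10.6]
 [  0.2   2.2 -10.8]
 [  0.3   1.1 -11. ]
 [  0.4   0.  -11.1]
 [  0.5  -1.1 -11. ]
 [  0.6  -2.2 -10.8]
 [  0.7  -3.3 -10.6]
 [  0.8  -4.3 -10.2]
 [  0.9  -5.3  -9.7]
 [  1.   -6.2  -9.1]]
```

```bash
python3 -m creep '[0,2,-10.6,0,0,0,26, 0,2,-10.8,0,0,0,26, 0,1,-11,0,0,0,26, 0,0,-11,0,0,0,26, 0,-1,-11,0,0,0,26]'
python3 -m creep '[0,-2,-10.8,0,0,0,26, 0,-3,-10.6,0,0,0,26, 0,-4,-10.2,0,0,0,26, 0,-5,-9.7,0,0,0,26, 0,0,0,0,0,0,26]'
python3 - <<'E'
from h import *
need(jw(*post(.95),.045))
im,d,P,pp=cloud('scene');cv2.imwrite('pics/scene2.png',im)
E
```

```text
time: 3.7
position: [0.5149, 0.1772, 0.0447]
tool_rot: [0.449, -0.546, 0.448, 0.548]
ft_force: [-5.5, 2.9, -0.5]
gripper_width: 0.0262
time: 4.32
position: [0.5386, 0.1379, 0.0452]
tool_rot: [-0.449, 0.546, -0.449, -0.546]
ft_force: [0.0, 0.0, -0.2]
gripper_width: 0.0261
t 4.33 pos [0.5386 0.1379 0.0452] F [ 0.   0.  -0.2] w 26.1
shift mm [ 0.2 -2.8 -2.7]
axes [[0.001, -0.981, -0.193], [-0.001, -0.193, 0.981], [-1.0, -0.0, -0.001]] j [ 0.61 -0.03 -0.29  0.   -1.31 -1.99]
```

View pics/scene2.png

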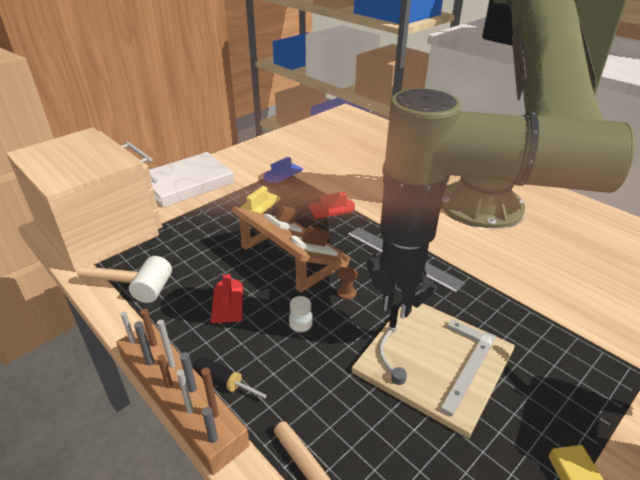

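The scene picture shows the curved rod swung out to the near bed edge, with the post in the fingers at about (395,320) and no force. I'll lift straight off.

```bash
python3 -m creep '[-15,0,0,0,0,0,26, -30,0,0,0,0,0,26, -45,0,0,0,0,0,30, -55,0,0,0,0,0,40, -20,0,0,0,0,0,50]'
python3 - <<'E'
from h import *
n=np.array([-.5736,0,.8192]); g=np.array([.4928,-.121,.0825])
T=g-.019*n   # TCP
need(T+.10*n,tool([0,1,0],-n))
im,d,P,pp=cloud('side');cv2.imwrite('pics/side3.png',im); np.save('side3.npy',P)
im,d,P,pp=cloud('scene');cv2.imwrite('pics/scene3.png',im); np.save('scene3.npy',P)
from fit import fitjig
fitjig(['side','scene'],'3')
print(jw(*post(.95),.08))
E
```

```text
time: 5.0
position: [0.539, 0.1392, 0.2159]
tool_rot: [-0.451, 0.548, -0.446, -0.545]
ft_force: [0.5, -0.1, -0.7]
gripper_width: 0.0497
t 5.0 pos [0.539  0.1392 0.2159] F [ 0.5 -0.1 -0.7] w 49.7
shift mm [  65.8  142.1 -237.3]
turn units [ 1.35  0.44 -4.31]
axes [[0.007, -0.981, -0.195], [0.003, -0.195, 0.981], [-1.0, -0.007, 0.001]] j [ 0.61 -0.08 -0.02  0.   -1.62 -1.99]
side bed rect ((529.8944091796875, 228.869873046875), (220.58279418945312, 225.63816833496094), 11.235725402832031) z 0.016502128843992492
  post [0.5398 0.1366 0.0798] 27 ((0.5411577224731445, 0.13588537275791168), 0.00901360996067524)
  pivot [0.6188 0.2158 0.0342] 76 ((0.6184436678886414, 0.2145812213420868), 0.01412298996001482)
scene bed rect ((530.6666259765625, 227.54164123535156), (224.18455505371094, 220.96493530273438), 11.37968635559082) z 0.015428289616601365
  post [0.5424 0.1361 0.0787] 44 ((0.5412898063659668, 0.13533055782318115), 0.0077414982952177525)
  pivot [0.6205 0.2156 0.0335] 151 ((0.620139479637146, 0.2151339203119278), 0.013614104129374027)
[0.54188213 0.13572619 0.08      ]
```

```bash
python3 -m creep '[0,0,0,0.7,0,0,60, 0,0,0,0.7,0,0,60, 0,10,-60,0,0,0,60, 0,10,-60,0,0,0,60, 0,10,-60,0,0,0,60]'
python3 -m creep '[0,20,-50,0,0,-0.8,60, 0,20,-25,0,0,-0.9,60, 0,0,0,0,0,-0.9,60, 0,0,0,0,0,-0.9,60, 0,0,0,0,0,-0.9,60]'
python3 - <<'E'
from h import *
n=np.array([-.5736,0,.8192]); g=np.array([.4928,-.121,.0825])
T=g-.019*n   # TCP
need(T+.10*n,tool([0,1,0],-n))
need(T,tool([0,1,0],-n))
im,d,P,pp=cloud('wrist');cv2.imwrite('pics/wrist4.png',im); np.save('wrist4.npy',P)
E
```

```text
time: 5.72
position: [0.5069, -0.0425, 0.2095]
tool_rot: [0.499, -0.5, 0.5, 0.5]
ft_force: [0.7, -0.1, 0.2]
gripper_width: 0.06
time: 6.35
position: [0.4679, -0.1163, 0.2079]
tool_rot: [0.629, -0.628, 0.324, 0.324]
ft_force: [-1.5, 0.8, 0.8]
gripper_width: 0.0598
t 6.35 pos [ 0.4679 -0.1163  0.2079] F [-1.5  0.8  0.8] w 59.8
shift mm [35.6 51.8 -4.7]
turn units [-0.    0.    0.06]
axes [[0.58, -0.815, 0.0], [0.0, 0.0, 1.0], [-0.815, -0.58, 0.0]] j [ 0.33 -0.99 -0.82  0.21 -1.16 -1.93]
t 6.35 pos [ 0.4679 -0.1163  0.2079] F [-1.5  0.8  0.8] w 59.8
shift mm [135.6  52.6  -4.7]
turn units [-0.    0.    0.06]
axes [[0.58, -0.815, 0.0], [0.0, 0.0, 1.0], [-0.815, -0.58, 0.0]] j [ 0.33 -0.99 -0.82  0.21 -1.16 -1.93]
```

View pics/wrist4.png

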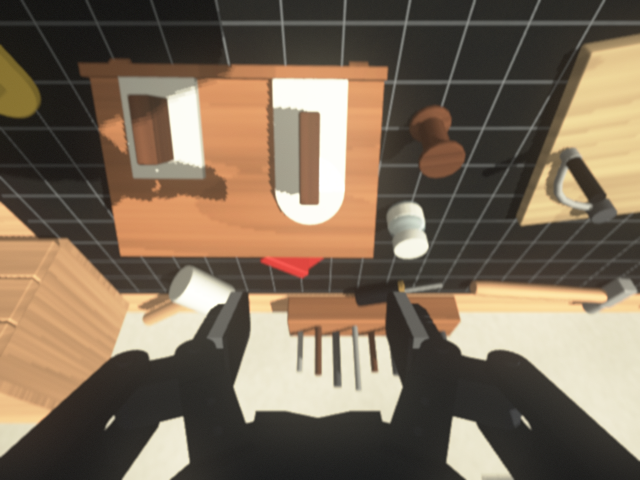

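Run:
```python
from h import *
P=np.load('wrist4.npy').reshape(-1,3);c=cv2.imread('pics/wrist4.png').reshape(-1,3).astype(int)
th=np.radians(35);n=np.array([-np.sin(th),0,np.cos(th)])
m=(P[:,1]>-.17)&(P[:,1]<-.07)&(P[:,0]>.4)&(P[:,0]<.6)&(P[:,2]>.015)&(P[:,2]<.2)
q=P[m];cc=c[m];h=q@n;s=q@[np.cos(th),0,np.sin(th)]
w=(cc.min(1)>150);off=np.median(h[w]);print('plate h',off,np.percentile(s[w],[.5,99.5]),np.percentile(q[w][:,1],[.5,99.5]))
w&=np.abs(h-off)<.004;A=np.c_[q[w][:,:2],np.ones(w.sum())];print(np.linalg.lstsq(A,q[w][:,2],rcond=None)[0])
t=(h-off>.033)&(h-off<.040);print('bar',t.sum(),np.median(h[t]-off),cv2.minAreaRect(np.stack([q[t][:,1],s[t]],1).astype(np.float32)*1000))
sc=(np.percentile(s[t],1)+np.percentile(s[t],99))/2; y=(np.percentile(q[t][:,1],1)+np.percentile(q[t][:,1],99))/2
g=sc*np.array([np.cos(th),0,np.sin(th)])+(off+.024)*n+np.array([0,y,0]);print('grip',g)
T=g-.019*n
need(T+.03*n,tool([0,1,0],-n)); need(T,tool([0,1,0],-n))
```

```text
plate h -0.23903576068462945 [0.39045201 0.51245225] [-0.15126085 -0.09019203]
[ 0.7004988  -0.00899004 -0.29293944]
bar 1974 0.03600277218228501 ((-121.47090148925781, 450.22088623046875), (15.638586044311523, 69.57867431640625), 0.06500765681266785)
grip [ 0.49194181 -0.12140473  0.08195117]
t 6.4 pos [ 0.466  -0.1163  0.2051] F [ 0.8  0.5 -2.8] w 60.0
shift mm [104.1  50.8  -5.3]
turn units [-0.01  0.01  0.09]
axes [[0.584, -0.812, -0.0], [0.002, 0.001, 1.0], [-0.812, -0.584, 0.002]] j [ 0.33 -1.   -0.83  0.21 -1.16 -1.93]
t 6.4 pos [ 0.466  -0.1163  0.2051] F [ 0.8  0.5 -2.8] w 60.0
shift mm [134.1  51.1  -5.3]
turn units [-0.01  0.01  0.09]
axes [[0.584, -0.812, -0.0], [0.002, 0.001, 1.0], [-0.812, -0.584, 0.002]] j [ 0.33 -1.   -0.83  0.21 -1.16 -1.93]
```

```bash
python3 -m creep '[10,20,-5,0,0,0.09,50, 20,20,0,0,0,0,45, 20,10,0,0,0,0,40, 15,0,0,0,0,0,40, 0,0,0,0,0,0,40]'
python3 - <<'E'
from h import *
th=np.radians(35);n=np.array([-np.sin(th),0,np.cos(th)])
T=np.array([ 0.4919,-0.1214,0.0820])-.019*n
need(T,tool([0,1,0],-n))
E
```

```text
time: 7.02
position: [0.4631, -0.1212, 0.1239]
tool_rot: [-0.625, 0.625, -0.33, -0.33]
ft_force: [0.3, -0.4, 0.7]
gripper_width: 0.04
t 7.03 pos [ 0.4631 -0.1212  0.1239] F [ 0.3 -0.4  0.7] w 40.0
shift mm [69.8 -0.4 -0.2]
turn units [ 0.   -0.   -0.09]
axes [[0.563, -0.826, 0.0], [-0.0, -0.0, 1.0], [-0.826, -0.563, -0.0]] j [ 0.31 -1.03 -0.97  0.2  -1.06 -1.93]
```

```bash
python3 -m creep '[20,0,0,0,0,-0.09,40, 20,0,0,0,0,0,40, 15,0,0,0,0,0,40, 8,0,0,0,0,0,40, 0,0,0,0,0,0,40]'
python3 - <<'E'
from h import *
th=np.radians(35);n=np.array([-np.sin(th),0,np.cos(th)])
T=np.array([ 0.4919,-0.1214,0.0820])-.019*n
need(T,tool([0,1,0],-n))
im,d,P,pp=cloud('side');cv2.imwrite('pics/side5.png',im[130:330,220:420].repeat(3,0).repeat(3,1))
E
```

```text
time: 7.65
position: [0.4997, -0.1212, 0.074]
tool_rot: [-0.627, 0.628, -0.326, -0.326]
ft_force: [0.5, -0.0, 0.4]
gripper_width: 0.04
t 7.65 pos [ 0.4997 -0.1212  0.074 ] F [ 0.5 -0.   0.4] w 40.0
shift mm [ 7.9  1.8 -0.2]
turn units [ 0.   -0.    0.02]
axes [[0.576, -0.818, 0.0], [-0.0, -0.0, 1.0], [-0.818, -0.576, -0.0]] j [ 0.27 -0.87 -1.01  0.2  -0.85 -1.93]
```

View pics/side5.png

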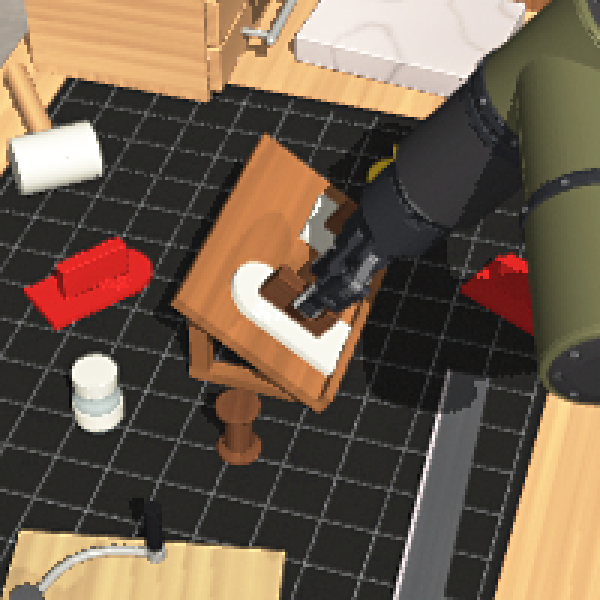

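The side picture shows the fingers straddling the bar at about (315,300). I'll advance the last 7 mm and close.

```bash
python3 -m creep '[4,1,0,0,0,0,40, 3,0.5,0,0,0,0,40, 0,0,0,0,0,0,24, 0,0,0,0,0,0,10, 0,0,0,0,0,0,5]'
python3 -m creep '[0,0,0,0,0,0,5, 0,0,0,0,0,0,5]'
python3 - <<'E'
from h import *
th=np.radians(35);n=np.array([-np.sin(th),0,np.cos(th)])
T=np.array([ 0.4919,-0.1214,0.0820])-.019*n
need(T,tool([0,1,0],-n))
E
```

```text
time: 8.32
position: [0.5026, -0.1212, 0.0677]
tool_rot: [-0.628, 0.628, -0.325, -0.325]
ft_force: [-1.2, -0.8, 1.1]
gripper_width: 0.0138
time: 8.57
position: [0.5027, -0.1212, 0.0677]
tool_rot: [-0.628, 0.628, -0.325, -0.325]
ft_force: [-2.1, -1.3, 1.4]
gripper_width: 0.014
t 8.57 pos [ 0.5027 -0.1212  0.0677] F [-2.1 -1.3  1.4] w 14.0
shift mm [ 1.1  0.6 -0.2]
turn units [ 0.   -0.    0.02]
axes [[0.576, -0.817, 0.0], [-0.0, -0.0, 1.0], [-0.817, -0.576, -0.0]] j [ 0.26 -0.86 -1.01  0.21 -0.83 -1.93]
```

```bash
python3 -m creep '[-6,-1,0,0,0,0,5, -12,-6,0,0,0,0,5, -24,-17,0,0,0,0,5, -32,-23,0,0,0,0,5, -32,-23,0,0,0,0,5]'
python3 - <<'E'
from h import *
need([.5,-.12,.2],tool([0,1,0],[0,0,-1]))
im,d,P,pp=cloud('side');cv2.imwrite('pics/side6.png',im[130:330,220:420].repeat(3,0).repeat(3,1))
E
```

```text
time: 9.2
position: [0.4986, -0.121, 0.1967]
tool_rot: [0.628, -0.628, 0.325, 0.325]
ft_force: [0.1, 0.2, 0.3]
gripper_width: 0.0138
t 9.2 pos [ 0.4986 -0.121   0.1967] F [0.1 0.2 0.3] w 13.8
shift mm [-1.8 -3.1  1. ]
turn units [0.   0.   4.41]
axes [[0.577, -0.817, -0.0], [0.0, -0.0, 1.0], [-0.817, -0.577, 0.0]] j [ 0.27 -0.86 -0.77  0.18 -1.07 -1.88]
```

View pics/side6.png

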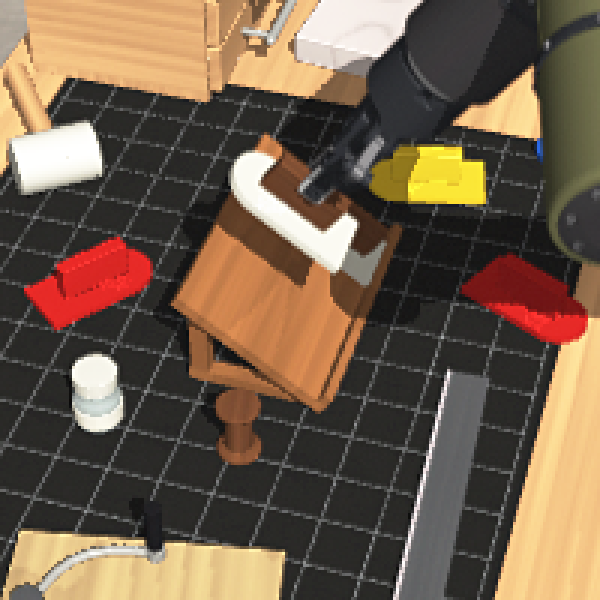

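```bash
python3 -m creep '[0,0,0,0,0,0.88,5, 0,0,0,0,0,0.88,5, 0,0,0,0,0,0.88,5, 0,0,0,0,0,0.88,5, 0,0,0,0,0,0.88,5]'
python3 - <<'E'
from h import *
need(jw(-.009,.019,.10),tool(EY,[0,0,-1]))
im,d,P,pp=cloud('side');cv2.imwrite('pics/side7.png',im[130:330,220:420].repeat(3,0).repeat(3,1))
E
```

```text
time: 9.88
position: [0.4993, -0.121, 0.1958]
tool_rot: [0.499, -0.499, 0.5, 0.501]
ft_force: [-0.4, 0.6, -0.7]
gripper_width: 0.014
t 9.88 pos [ 0.4993 -0.121   0.1958] F [-0.4  0.6 -0.7] w 14.0
shift mm [ 95.8 -18.7 365.6]
turn units [-1.4   0.   -0.02]
axes [[-0.002, -1.0, -0.0], [0.0, -0.0, 1.0], [-1.0, 0.002, 0.0]] j [ 0.15 -0.19 -0.16 -0.   -1.61 -1.72]
```

View pics/side7.png

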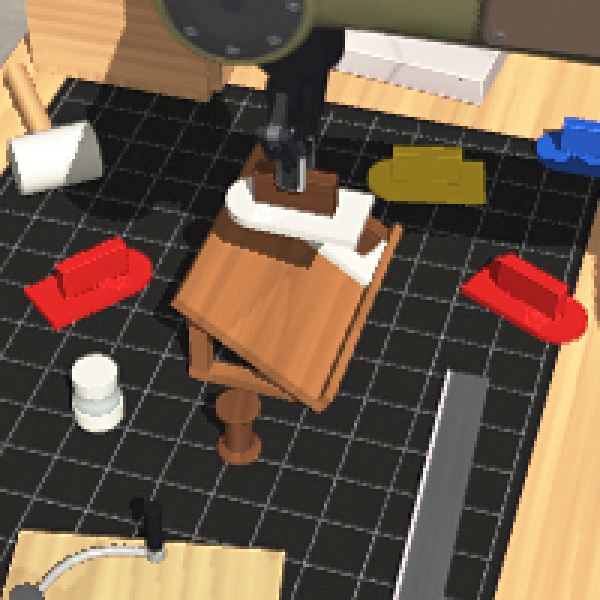

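```bash
python3 -m creep '[0,-3,45,0,0,0,5, 0,-3,55,0,0,0,5, 0,-3,55,0,0,0,5, 0,-3,55,0,0,0,5, 0,-3,55,0,0,0,5]'
python3 -m creep '[0,-3,50,-0.7,0,0,5, 0,0,40,-0.7,0,0,5, 10,0,0,0,0,0,5, 10,0,0,0,0,0,5, 0,0,0,0,0,0,5]'
python3 - <<'E'
from h import *
need(jw(-.009,.019,.10),tool(EY,[0,0,-1]))
for nm in ('side','scene'):
    im,d,P,pp=cloud(nm);cv2.imwrite(f'pics/{nm}8.png',im);np.save(nm+'8.npy',P)
a=cv2.imread('pics/side8.png')[230:430,180:380];b=cv2.imread('pics/scene8.png')[220:420,340:540]
cv2.imwrite('pics/c8.png',np.hstack([a,b]).repeat(2,0).repeat(2,1))
E
```

```text
time: 10.55
position: [0.5137, 0.146, 0.1954]
tool_rot: [0.5, -0.5, 0.499, 0.5]
ft_force: [1.1, 0.8, -0.8]
gripper_width: 0.014
time: 11.18
position: [0.5126, 0.2327, 0.1735]
tool_rot: [0.449, -0.546, 0.45, 0.546]
ft_force: [0.9, 0.1, -0.9]
gripper_width: 0.0139
t 11.18 pos [0.5126 0.2327 0.1735] F [ 0.9  0.1 -0.9] w 13.9
shift mm [73.5 -7.4 10.8]
turn units [-0.01 -0.   -0.01]
axes [[-0.001, -0.981, -0.193], [-0.001, -0.193, 0.981], [-1.0, 0.002, -0.001]] j [ 0.78 -0.06 -0.08 -0.   -1.55 -2.16]
```

View pics/c8.png

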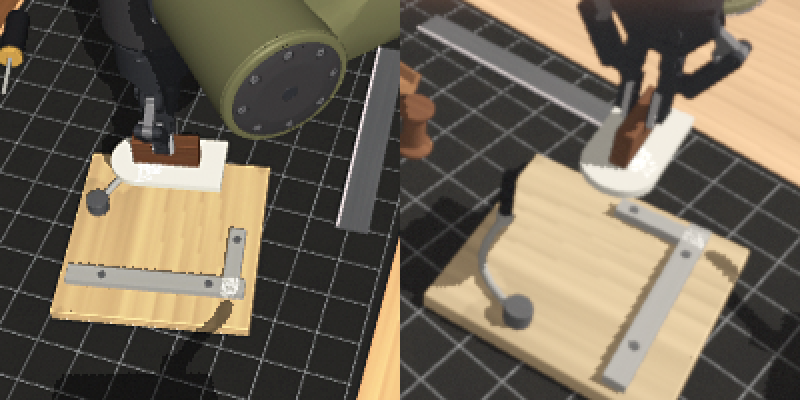

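Measure the held plate's tilt and where it lies relative to the tool.

```bash
cat > held.py <<'E'
from h import *
def held(nm,tag,zlo,zhi):
    P=np.load(nm+tag+'.npy').reshape(-1,3);c=cv2.imread(f'pics/{nm}{tag}.png').reshape(-1,3).astype(int)
    q=P-np.r_[JC,0];J=np.stack([q@EX,q@EY,q[:,2]],1)
    m=(np.abs(J[:,0])<.12)&(np.abs(J[:,1]-.02)<.07)&(J[:,2]>zlo)&(J[:,2]<zhi)&(c.min(1)>110)&(c.max(1)-c.min(1)<45)
    j=J[m]
    for _ in range(4):
        A=np.c_[j[:,:2],np.ones(len(j))];k=np.linalg.lstsq(A,j[:,2],rcond=None)[0];r=j[:,2]-A@k;j=j[np.abs(r)<max(.0015,1.5*r.std())]
    print(nm,len(j),'tilt deg x,y',np.degrees(k[:2]).round(2),'xrange',np.percentile(j[:,0],[.5,99.5]).round(4),'yr',np.percentile(j[:,1],[.5,99.5]).round(4),'z',np.median(j[:,2]).round(4))
    print(cv2.minAreaRect(j[:,:2].astype(np.float32)*1000))
E
python3 - <<'E'
from held import *
held('side','8',.13,.21);held('scene','8',.13,.21)
s=bot.sense();q=s['position']-np.r_[JC,0];print('tcp jig',q@EX,q@EY,q[2])
E
```

```text
side 556 tilt deg x,y [-0.25 -0.7 ] xrange [-0.0748  0.0422] yr [-0.0221  0.039 ] z 0.1687
((-15.535053253173828, 10.352533340454102), (120.45650482177734, 62.05446243286133), 2.789227247238159)
scene 993 tilt deg x,y [-0.32 -1.09] xrange [-0.0732  0.0454] yr [-0.0217  0.0376] z 0.1683
((-14.290401458740234, 7.821550369262695), (122.0147705078125, 60.132965087890625), 0.3751465082168579)
tcp jig -0.015734285016505766 0.00835405548224298 0.17487011760515767
```

```bash
python3 -m creep '[20,-3,6,0,0,0,5, 35,-2,6,0,0,0,5, 35,0,0,0,0,0,5, 25,0,0,0,0,0,5, 9,0,0,0,0,0,5]'
python3 -m creep '[0,0,0,0,0,0,5]'
python3 - <<'E'
from held import *
need(jw(-.011,.020,.035),tool(EY,[0,0,-1]))
for nm in ('side','scene'):
    im,d,P,pp=cloud(nm);cv2.imwrite(f'pics/{nm}9.png',im);np.save(nm+'9.npy',P)
    held(nm,'9',.032,.06)
s=bot.sense();q=s['position']-np.r_[JC,0];print('tcp jig',q@EX,q@EY,q[2])
a=cv2.imread('pics/side9.png')[230:430,180:380];b=cv2.imread('pics/scene9.png')[220:420,340:540]
cv2.imwrite('pics/c9.png',np.hstack([a,b]).repeat(2,0).repeat(2,1))
E
```

```text
time: 11.9
position: [0.5143, 0.2456, 0.0475]
tool_rot: [0.448, -0.546, 0.45, 0.547]
ft_force: [0.6, 0.6, -0.5]
gripper_width: 0.014
time: 12.02
position: [0.5153, 0.2462, 0.05]
tool_rot: [0.448, -0.546, 0.449, 0.546]
ft_force: [0.0, -0.1, -0.0]
gripper_width: 0.0141
t 12.03 pos [0.5153 0.2462 0.05  ] F [ 0.  -0.1 -0. ] w 14.1
shift mm [15.  0. -1.]
turn units [-0.   -0.   -0.01]
axes [[-0.001, -0.981, -0.194], [-0.001, -0.194, 0.981], [-1.0, 0.001, -0.001]] j [ 0.8   0.   -0.24  0.   -1.32 -2.17]
side 425 tilt deg x,y [ 0.07 -0.24] xrange [-0.0689  0.0491] yr [-0.0076  0.0522] z 0.0448
((-9.7874755859375, 21.889989852905273), (118.83820343017578, 64.07136535644531), 1.7865357398986816)
scene 830 tilt deg x,y [-0.4  -1.08] xrange [-0.0673  0.0504] yr [-0.009   0.0505] z 0.045
((-8.359504699707031, 20.675640106201172), (60.293983459472656, 120.38834381103516), 89.90887451171875)
tcp jig -0.010118908981269981 0.021482732705774547 0.05169365877565746
```

View pics/c9.png

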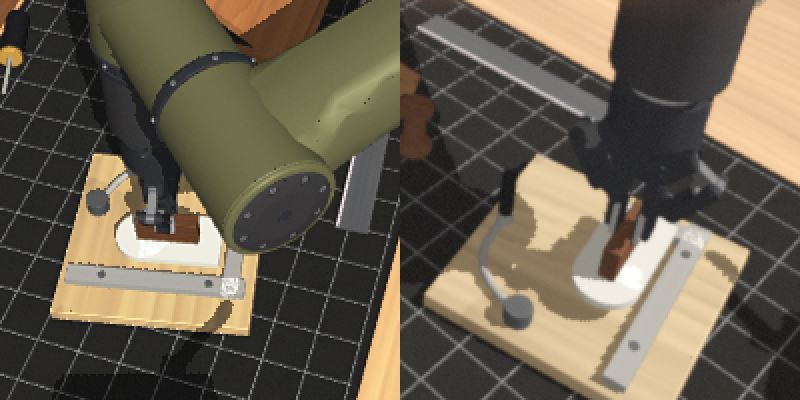

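The plate is level, its underside about 21 mm above the bed. It is about 4 mm short of the edge and 7 mm short of the stop. I'll lower it under force watch.

```bash
python3 -m creep '[8,0,0,0,0,0,5, 6,0,0,0,0,0,5, 3,0,0,0,0,0,5, 0,0,0,0,0,0,5]'
python3 -m creep '[1,0,0,0,0,0,5, 0,0,0,0,0,0,5]'
python3 -m creep '[1,0,0,0,0,0,5, 0,0,0,0,0,0,5]'
```

```text
time: 12.62
position: [0.5153, 0.2463, 0.0331]
tool_rot: [0.449, -0.546, 0.449, 0.546]
ft_force: [0.5, -0.5, -0.8]
gripper_width: 0.0141
time: 12.88
position: [0.5155, 0.2465, 0.0326]
tool_rot: [-0.449, 0.546, -0.449, -0.546]
ft_force: [0.7, 0.4, -0.8]
gripper_width: 0.0141
time: 13.12
position: [0.5154, 0.2464, 0.0314]
tool_rot: [0.449, -0.546, 0.449, 0.546]
ft_force: [0.5, 0.0, -0.9]
gripper_width: 0.0141
```

```bash
python3 -m creep '[1,0,0,0,0,0,5, 0,0,0,0,0,0,5]'
python3 -m creep '[0.5,3,0,0,0,0,5, 0,0,0,0,0,0,5]'
python3 -m creep '[0,1.5,0,0,0,0,5, 0,0,0,0,0,0,5]'
```

```text
time: 13.38
position: [0.5154, 0.2464, 0.0303]
tool_rot: [0.449, -0.546, 0.449, 0.546]
ft_force: [0.5, -0.6, -1.2]
gripper_width: 0.0137
time: 13.62
position: [0.5123, 0.2458, 0.03]
tool_rot: [0.449, -0.546, 0.449, 0.546]
ft_force: [0.0, -0.5, -0.3]
gripper_width: 0.014
time: 13.88
position: [0.5109, 0.2455, 0.03]
tool_rot: [0.449, -0.546, 0.449, 0.546]
ft_force: [0.1, -0.0, -0.8]
gripper_width: 0.0141
```

```bash
python3 -m creep '[0,1,0,0,0,0,5, 0,0,0,0,0,0,5]'
python3 -m creep '[0,1,0,0,0,0,5, 0,0,0,0,0,0,5]'
python3 -m creep '[0,0.7,0,0,0,0,5, 0,0,0,0,0,0,5]'
```

```text
time: 14.12
position: [0.51, 0.2454, 0.0299]
tool_rot: [0.449, -0.546, 0.449, 0.546]
ft_force: [-0.2, -0.5, -0.5]
gripper_width: 0.0137
time: 14.38
position: [0.5095, 0.2453, 0.0304]
tool_rot: [-0.449, 0.547, -0.448, -0.546]
ft_force: [1.8, 0.6, -1.1]
gripper_width: 0.0139
time: 14.62
position: [0.5093, 0.2452, 0.0307]
tool_rot: [-0.449, 0.547, -0.448, -0.546]
ft_force: [5.8, -0.7, -0.0]
gripper_width: 0.0137
```

```bash
python3 -m creep '[0,-0.4,2,0,0,0,5, 0,0,0,0,0,0,5]'
python3 -m creep '[0,0,1,0,0,0,5, 0,0,0,0,0,0,5]'
python3 -m creep '[0,0,0.8,0,0,0,5, 0,0,0,0,0,0,5]'
python3 -m creep '[0,0,0.7,0,0,0,5, 0,0,0,0,0,0,5]'
```

```text
time: 14.88
position: [0.5091, 0.2469, 0.0304]
tool_rot: [-0.449, 0.547, -0.449, -0.546]
ft_force: [4.3, -1.3, 0.8]
gripper_width: 0.014
time: 15.12
position: [0.5089, 0.2477, 0.0304]
tool_rot: [-0.449, 0.547, -0.449, -0.546]
ft_force: [5.6, -0.9, 0.0]
gripper_width: 0.014
time: 15.38
position: [0.5088, 0.2484, 0.0304]
tool_rot: [-0.449, 0.547, -0.449, -0.546]
ft_force: [5.1, -1.6, 0.5]
gripper_width: 0.0135
time: 15.62
position: [0.5086, 0.2491, 0.0304]
tool_rot: [-0.449, 0.547, -0.449, -0.546]
ft_force: [5.5, -1.4, -0.2]
gripper_width: 0.0139
```

```bash
python3 -m creep '[0,-0.2,0.7,0,0,0,5, 0,0,0,0,0,0,5]'
python3 -m creep '[0,0,0.7,0,0,0,5, 0,0,0,0,0,0,5]'
python3 - <<'E'
from held import *
for nm in ('side','scene'):
    im,d,P,pp=cloud(nm);cv2.imwrite(f'pics/{nm}10.png',im);np.save(nm+'10.npy',P)
    held(nm,'10',.018,.035)
s=bot.sense();q=s['position']-np.r_[JC,0];print('tcp jig',q@EX,q@EY,q[2],s['ft_force'])
a=cv2.imread('pics/side10.png')[280:430,180:330];b=cv2.imread('pics/scene10.png')[290:440,370:520]
cv2.imwrite('pics/c10.png',cv2.resize(np.hstack([a,b]),None,fx=2.6,fy=2.6,interpolation=2))
E
```

```text
time: 15.88
position: [0.5085, 0.2497, 0.0303]
tool_rot: [-0.449, 0.547, -0.449, -0.546]
ft_force: [4.0, -2.2, -0.8]
gripper_width: 0.0142
time: 16.12
position: [0.5085, 0.2498, 0.0304]
tool_rot: [-0.449, 0.547, -0.449, -0.546]
ft_force: [5.8, -3.8, 1.0]
gripper_width: 0.0138
side 892 tilt deg x,y [0.08 0.66] xrange [-0.0977  0.0972] yr [-0.0039  0.0764] z 0.0259
((-6.621528625488281, 31.457061767578125), (127.05732727050781, 195.38687133789062), 79.10550689697266)
scene 1589 tilt deg x,y [0.26 0.18] xrange [-0.0958  0.1002] yr [-0.0045  0.075 ] z 0.0251
((-0.6364059448242188, 12.937793731689453), (125.02313995361328, 203.5991973876953), 89.6971206665039)
tcp jig -0.0170185140734816 0.02592732950060374 0.030420066554167555 [ 5.44806039 -4.00345213 -0.42820184]
```

View pics/c10.png

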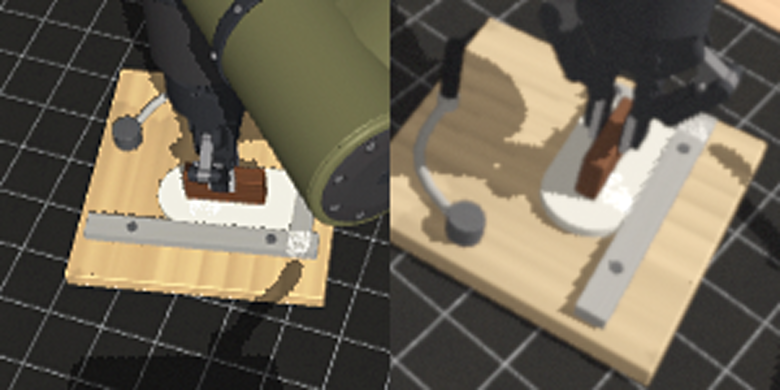

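Both faces are now in contact: +5.5 N in x, −4 N in y, and the picture shows the plate touching the edge. Next is lowering until the bed pushes back.

```bash
python3 -m creep '[0.6,0,0.3,0,0,0,5, 0,0,0,0,0,0,5]'
python3 -m creep '[0.6,0,0,0,0,0,5, 0,0,0,0,0,0,5]'
python3 -m creep '[0.6,0,0,0,0,0,5, 0,0,0,0,0,0,5]'
```

```text
time: 16.48
position: [0.5086, 0.2499, 0.0301]
tool_rot: [-0.449, 0.547, -0.449, -0.545]
ft_force: [5.7, -4.2, 2.0]
gripper_width: 0.014
time: 16.73
position: [0.5087, 0.2498, 0.03]
tool_rot: [-0.449, 0.547, -0.449, -0.545]
ft_force: [3.7, -5.6, 3.8]
gripper_width: 0.0143
time: 16.98
position: [0.5088, 0.2497, 0.0299]
tool_rot: [-0.449, 0.547, -0.449, -0.545]
ft_force: [2.8, -5.6, 5.3]
gripper_width: 0.0142
```

```bash
python3 -m creep '[0,0,0,0,0,0,18, 0,0,0,0,0,0,22, 0,0,0,0,0,0,26, 0,0,0,0,0,0,28, 0,0,0,0,0,0,28]'
python3 -m creep '[-15,0,0,0,0,0,28, -25,0,0,0,0,0,28, -30,0,0,0,0,0,28, -40,0,0,0,0,0,28, -40,0,0,0,0,0,28]'
python3 - <<'E'
from held import *
need(jw(.03,-.093-.0,.14),tool(EY,[0,0,-1]))
for nm in ('side','scene'):
    im,d,P,pp=cloud(nm);cv2.imwrite(f'pics/{nm}11.png',im);np.save(nm+'11.npy',P)
a=cv2.imread('pics/side11.png')[280:430,180:330];b=cv2.imread('pics/scene11.png')[290:440,370:520]
cv2.imwrite('pics/c11.png',cv2.resize(np.hstack([a,b]),None,fx=2.6,fy=2.6,interpolation=2))
E
```

```text
time: 17.6
position: [0.5076, 0.2514, 0.028]
tool_rot: [0.449, -0.546, 0.449, 0.547]
ft_force: [-0.4, -0.7, 0.6]
gripper_width: 0.0281
time: 18.23
position: [0.5078, 0.2511, 0.1808]
tool_rot: [-0.449, 0.547, -0.448, -0.546]
ft_force: [0.1, 0.5, -0.6]
gripper_width: 0.0284
t 18.23 pos [0.5078 0.2511 0.1808] F [ 0.1  0.5 -0.6] w 28.4
shift mm [  40.8  -47.4 -120.3]
turn units [0.   0.   0.01]
axes [[0.001, -0.981, -0.194], [0.001, -0.194, 0.981], [-1.0, -0.001, 0.0]] j [ 0.81 -0.05 -0.06  0.   -1.56 -2.19]
```

View pics/c11.png

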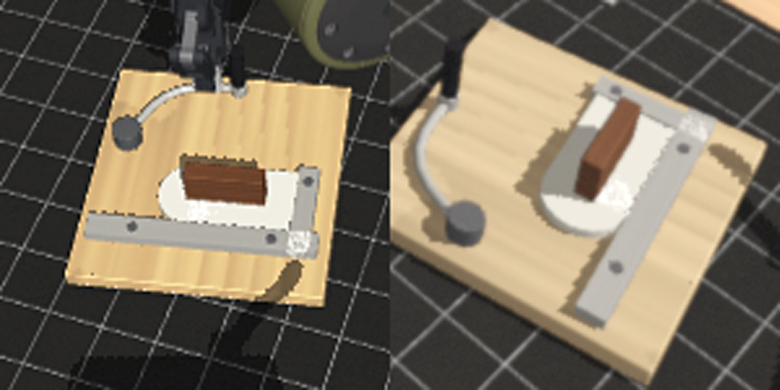

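The pictures show the plate square in the corner, with its end at the stop and its side along the edge. I'll move over the post.

```bash
python3 -m creep '[0,-3,-40,0,0,0,28, 0,-3,-40,0,0,0,28, 10,-3,-40,0,0,0,28, 30,0,0,0,0,0,28, 0,0,0,0,0,0,28]'
python3 - <<'E'
from h import *
need(jw(*post(.95),.045),tool(EY,[0,0,-1]))
E
```

```text
time: 18.95
position: [0.5388, 0.1344, 0.1365]
tool_rot: [0.448, -0.546, 0.45, 0.547]
ft_force: [-0.1, 0.1, 0.0]
gripper_width: 0.0281
t 18.95 pos [0.5388 0.1344 0.1365] F [-0.1  0.1  0. ] w 28.1
shift mm [91.4 -3.6  0.7]
turn units [-0.01 -0.01 -0.03]
axes [[-0.004, -0.981, -0.193], [-0.001, -0.193, 0.981], [-1.0, 0.004, -0.001]] j [ 0.61 -0.07 -0.16 -0.   -1.49 -1.98]
```

```bash
python3 -m creep '[25,-2,1,0,0,0,28, 25,-2,0,0,0,0,28, 20,0,0,0,0,0,28, 15,0,0,0,0,0,28, 6,0,0,0,0,0,26]'
python3 -m creep '[0,2,4,0,0,0,26, 0,5,9.5,0,0,0,26, 0,4.3,10.2,0,0,0,26, 0,3.3,10.6,0,0,0,26, 0,2.2,10.8,0,0,0,26]'
python3 - <<'E'
from h import *
need(jw(*post(.4),.045),tool(EY,[0,0,-1]))
im,d,P,pp=cloud('scene');cv2.imwrite('pics/scene12.png',im[220:460,320:560].repeat(2,0).repeat(2,1))
E
```

```text
time: 19.58
position: [0.5435, 0.1371, 0.0467]
tool_rot: [0.448, -0.546, 0.449, 0.547]
ft_force: [-1.0, -0.8, 0.1]
gripper_width: 0.026
time: 20.2
position: [0.5176, 0.1775, 0.0476]
tool_rot: [-0.448, 0.546, -0.45, -0.546]
ft_force: [-1.3, -2.8, -1.4]
gripper_width: 0.0259
t 20.2 pos [0.5176 0.1775 0.0476] F [-1.3 -2.8 -1.4] w 25.9
shift mm [ 2.6  3.5 11.3]
turn units [-0.   -0.01 -0.01]
axes [[-0.001, -0.981, -0.194], [-0.002, -0.194, 0.981], [-1.0, 0.001, -0.001]] j [ 0.7  -0.06 -0.31  0.   -1.32 -2.07]
```

View pics/scene12.png

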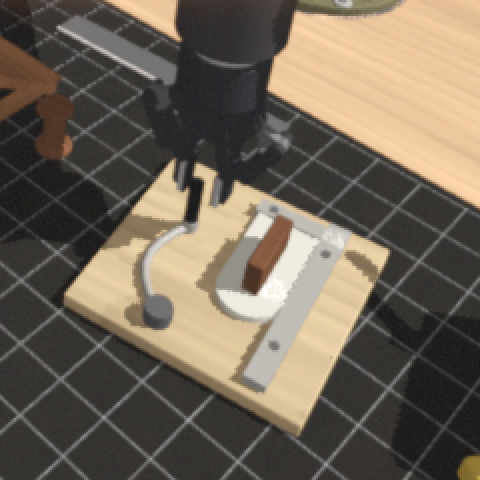

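The picture shows the post inside the fingers against the rear one at (195,195), near the dead point. I'll carry on.

```bash
python3 -m creep '[0,2,10,0,0,0,26, 0,1,7,0,0,0,26, 0,0,0,0,0,0,26, 0,0,0,0,0,0,26]'
python3 - <<'E'
from h import *
need(jw(*post(.35),.045),tool(EY,[0,0,-1]))
im,d,P,pp=cloud('scene');cv2.imwrite('pics/scene13.png',im[220:460,320:560].repeat(2,0).repeat(2,1))
E
```

```text
time: 20.75
position: [0.5122, 0.1951, 0.0475]
tool_rot: [0.449, -0.546, 0.448, 0.547]
ft_force: [-2.1, 3.5, 1.1]
gripper_width: 0.0259
t 20.75 pos [0.5122 0.1951 0.0475] F [-2.1  3.5  1.1] w 25.9
shift mm [ 2.5  1.8 -1.5]
turn units [0.   0.01 0.01]
axes [[0.0, -0.981, -0.195], [0.002, -0.195, 0.981], [-1.0, -0.001, 0.002]] j [ 0.73 -0.06 -0.31 -0.   -1.32 -2.1 ]
```

View pics/scene13.png

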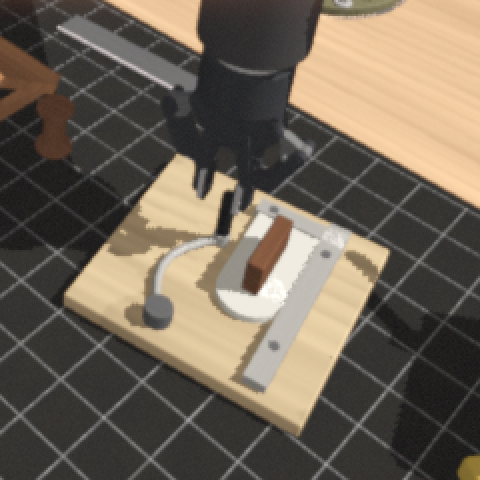

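The arm has passed its dead point and leans on the front finger, with the post at (225,210). Lifting straight up frees it to spring onto the template.

```bash
python3 -m creep '[-20,0,0,0,0,0,26, -25,0,0,0,0,0,26, -35,0,0,0,0,0,26, -40,0,0,0,0,0,26, -50,0,0,0,0,0,26]'
python3 -m creep '[-20,0,-50,0,0,0,26, 0,0,-60,0,0,0,26, 0,0,-60,0,0,0,26, 0,0,-60,0,0,0,26, 0,0,0,0,0,0,26]'
python3 - <<'E'
from fit import *
for nm in ('side','scene','wrist'):
    im,d,P,pp=cloud(nm);cv2.imwrite(f'pics/{nm}14.png',im);np.save(nm+'14.npy',P)
fitjig(['side','scene'],'14')
print(jw(*post(.2),.08),bot.sense()['position'],bot.sense()['ft_force'])
for nm in ('side','scene'):
    P=np.load(nm+'14.npy').reshape(-1,3);c=cv2.imread(f'pics/{nm}14.png').reshape(-1,3).astype(int)
    q=P-np.r_[JC,0];J=np.stack([q@EX,q@EY,q[:,2]],1)
    m=(J[:,2]>.054)&(J[:,2]<.066)&(np.abs(J[:,0])<.08)&(J[:,1]>.005)&(J[:,1]<.06)
    print(nm,'bar',m.sum(),np.median(J[m][:,2]),cv2.minAreaRect(J[m][:,:2].astype(np.float32)*1000))
a=cv2.imread('pics/side14.png')[280:430,180:330];b=cv2.imread('pics/scene14.png')[290:440,370:520]
cv2.imwrite('pics/c14.png',cv2.resize(np.hstack([a,b]),None,fx=2.6,fy=2.6,interpolation=2))
E
```

```text
time: 21.42
position: [0.5118, 0.193, 0.2176]
tool_rot: [0.448, -0.546, 0.45, 0.546]
ft_force: [0.7, 0.1, -0.1]
gripper_width: 0.0259
time: 22.05
position: [0.5567, -0.036, 0.2368]
tool_rot: [-0.45, 0.545, -0.451, -0.545]
ft_force: [0.1, 0.2, 0.0]
gripper_width: 0.0259
side bed rect ((530.0441284179688, 228.15940856933594), (220.9859619140625, 225.09864807128906), 11.39461612701416) z 0.01650451982625767
  post [0.5073 0.2118 0.0805] 30 ((0.5072029829025269, 0.21058107912540436), 0.007837207987904549)
  pivot [0.6185 0.2157 0.034 ] 75 ((0.6189835071563721, 0.21460311114788055), 0.014429820701479912)
scene bed rect ((531.0946655273438, 228.08346557617188), (224.0675506591797, 221.04815673828125), 11.654797554016113) z 0.015441438688830855
  post [0.5096 0.2111 0.0788] 46 ((0.508762001991272, 0.21094273030757904), 0.00726655637845397)
  pivot [0.6202 0.2155 0.0335] 144 ((0.6205210089683533, 0.21538613736629486), 0.01324341632425785)
[0.50879624 0.20978233 0.08      ] [ 0.55670777 -0.03174228  0.2369496 ] [-0.30204244  0.19913067 -0.252204  ]
side bar 231 0.05994367423013225 ((-15.678886413574219, 26.235612869262695), (69.83997344970703, 18.842252731323242), 0.11530531942844391)
scene bar 301 0.059177985875620065 ((-14.350032806396484, 25.157001495361328), (71.63817596435547, 16.088815689086914), 0.6529632806777954)
```

View pics/c14.png

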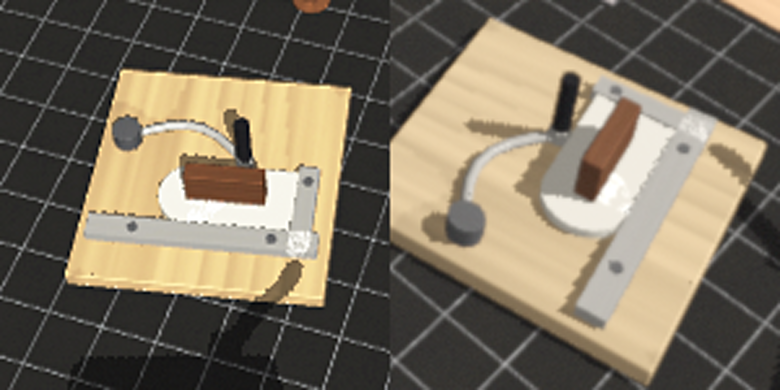

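View pics/scene14.png

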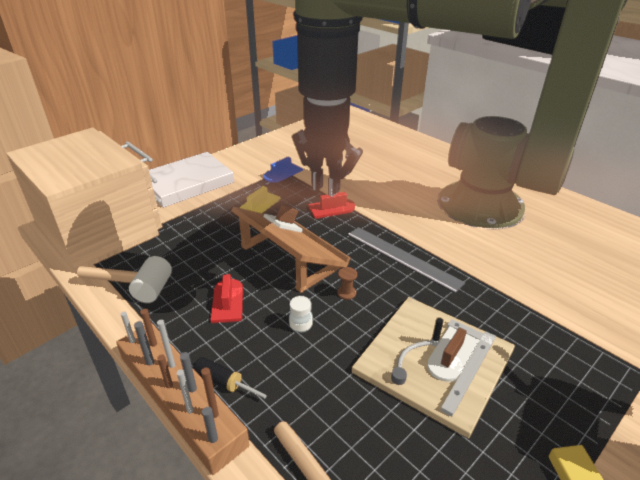

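The pictures show the template in the corner and the nose on its free side, with the post at its expected rest position to about 1 mm. The spool, jar and short template look unmoved, so I'll hand in.

```bash
python3 -m creep '[0,0,0,0,0,0,26, 0,0,0,0,0,0,26, 0,0,0,0,0,0,26, 0,0,0,0,0,0,26]'
python3 -c "
from cell import bot
print(bot.close_job())"
```

```text
time: 22.7
position: [0.5568, -0.0312, 0.2372]
tool_rot: [-0.449, 0.547, -0.449, -0.547]
ft_force: [-0.5, -0.2, 0.2]
gripper_width: 0.0258
the job is handed in; nothing more can be done
None
```

The job is done and handed in at about 22.7 s: the template is seated in the jig and the spring arm is holding it.

- **Opening the arm:** I drew the arm back by its post and let go. The cameras showed it staying fully back on its own.
- **Placing the template:** I gripped the long template by its bar, levelled it and lowered it into the jig. I slid it until it touched the end stop (about 5 N), then the fixed edge (about 4 N), pressed it lightly onto the bed and released it.
- **Closing the arm:** I brought the arm back past its dead point and lifted away, so it sprang against the template.

**Last checks:**
- **Template:** The bar's centre measures about x −15, y 25.7 mm in the jig, against −15, 25 expected. The bar's direction is within 1° of the jig's, and its top is at 60 mm, so the plate lies flat.
- **Arm:** The post is within about 2 mm of where it should rest at joint 0.20.
- **Other objects:** The spool, jar and short template look unmoved in the final picture; I did not measure them again.
- **Robot:** It is clear of everything, with no contact force.

The two cameras differ by 1–2 mm, which is within their calibration. One plate measurement while the template was sliding home was spoiled because it picked up the steel edge as well. I relied on the forces and the later bar measurement instead.

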